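Get the small level out of the wash trough and hold it

ROBOT

A 6-joint arm with a two-finger parallel gripper is mounted at the origin on the work surface. World frame = base frame: x ahead of the robot, y to its left, z up, the work surface at z = 0. Lengths are in m, angles in rad, forces in N, time in s.
With the tool pointing down it reaches from about 0.275 to 0.825 m from the base axis. Payload 5.2 kg.
Tool frame: the origin (TCP) lies at the very end of the fingers, on their centre line; the grasp point (between the pads) lies 19 mm behind it; z points along the fingers, y is the line along which they close (so a half turn about z gives the same grasp; the last joint's range is limited). The gripper opens to 93 mm and grips with 3 to 60 N. Pads are 15 mm wide; open, the fingers measure 128 mm over their backs; the gripper's body (75 mm by 188 mm) begins 65 mm behind the grasp point.
Start: joints at [-1.495, 0.259, 1.535, -0, 1.348, -0.203], TCP at [0.151, -0.529, 0.219] pointing down, gripper open.
Joint ranges: [-3.14, 3.14], [-0.91, 2.08], [0.19, 2.58], [-1.22, 4.36], [0.22, 2.71], [-3.12, 3.12]. Speed limits (rad/s): [2.57, 2.57, 3.14, 3.14, 3.14, 3.14].

INTERFACE

Orientations are given as a rotation vector (axis times angle).
In Python, from workcell import robot gives the robot as it stands.
- The arm moves only by the tool arm_command, never from a script. Its argument "series" is a list of rows, each a list of 2 entries, a list of its own where there are three numbers: the shift along the tool's x, y, z in cm, then the turn about the tool's z in rad. In form: [[[dx, dy, dz], yaw], ...]. A call has 1 to 10 rows; each row is the pose to reach, as a shift and turn from the pose commanded when the call began, along the tool's axes at that moment; what a row does not reach only later rows make up. A row lasts 1/8 s, in which the tool goes at most 62.5 mm and 10.7 degrees, less where a joint would pass 70% of its speed; a pose out of reach is approached as far as the arm can. A call with a gripper value outside its range is refused whole. "grip" is the opening in per cent of the stroke, from 0 (shut) to 100 (fully open), set as the call begins (left out, the last holds). The fingers move at their own pace and stop on an object; "squeeze" is the grip in N (left out, the last holds). Time passes only in rows, so rows that repeat a pose let the fingers close. It gives the time, the measured TCP pose, the force, the opening and the grip force at its end, in the units of the state.
- robot.get_obs(): the state, without advancing time (a new reading comes with each control period).
- robot.capture(name): name is "side" or "top"; returns a dict with "frame" (480x640x3 uint8, red, green, blue), "vfov" (degrees; the focal length in pixels is half the picture's height over the tangent of half this angle, whatever the lens; pixels are square), "cx", "cy" (the principal point, pixels), "pose" (4x4, takes a point from camera to world coordinates). Camera axes: x right, y down, z forward; pixel columns grow to the right and rows downward; lengths in m; the calibration is good to about 2 mm. A picture is of the moment at which its call begins. There is no depth.
- robot.close_job(): hands the job in; it is judged then, once.
Trained networks look in the newest picture that a camera, given by its name, has taken for a name from the list of things; names that differ only in an ending like _2 or _b are one class to them, and where a whole thing is asked for, a point or a joint stands for the part that bears it (a point fixed in the world has none). Each returns a list of dicts, best first, with "confidence" (0 to 1); they miss things now and then, are a little off and sometimes report something else, mostly with a low value. They report only what shows in the picture. A call takes as long as a camera call. They do not tell look-alikes from the thing itself.
- robot.recognise(camera, name): "location" ([row, column] as shares, 0 to 1, of the picture: columns of its width, rows of its height, amid what is visible of it).
- robot.silhouettes(camera, name): "region" (480x640 bool, what is visible of it) and "location" ([row, column] as shares, 0 to 1, of the picture: columns of its width, rows of its height, amid what is visible of it).
The state is a dict: "t": time; "qpos": joint angles; "joint_vel": joint speeds; "joint_efforts": joint torques, N m; "eef_pos": TCP position; "orientation": TCP orientation; "force": force on the tool from outside, world axes, zero at the start; "ft_torque": the same for the moment, N m; "finger_gap": opening from 0.0 (shut) to 1.0 (fully open); "finger_force": force on a finger pad.
Only numpy, scipy, OpenCV 4.12 (cv2) and the standard library are available. Lean on these libraries where they do the work, as an engineer would, in place of code of your own. Each camera call takes 0.05 s, during which the arm holds its last target. There are 200 camera calls.

TASK

The small spirit level has been left lying in the wash trough, and it is longer than the mouth between the trough's two shelves: slide it under one shelf, tip its other end up through the mouth and draw it out slantwise, leaving the three tile pieces on the shelves where they are. Finish while holding it: keep the level in the gripper, still, right way up and horizontal over the middle of the trough, about 10 cm clear above the shelves, and do not put it down.

Things in the scene. Friction and masses are not known exactly. Their poses are not given: they have to be found in the camera images.
- trough: Black plastic wash trough, fixed to the table, 340 long (its x axis) x 140 wide (its y axis). Origin: centre of its underside, on the table. Inside 330 x 130 mm, floor 6 mm thick. Over each end a fixed flat shelf covers the full width from 87.5 mm off the middle outwards (measured along x) to the end; shelf underside 80 mm, top 84 mm above the table. The mouth between the shelves is 175 mm along x and 130 mm across. The 5 mm thick long walls are 64 mm high beside the mouth.
- level_center (a point): Centre (half-way up) of the spirit level: a rigid straight aluminium bar 230 long (its x axis) x 22 wide (y) x 34 high (z), about 0.2 kg, its mass even along its length. It stands on its 22 mm wide edge on the trough's floor, roughly along the trough, both ends under the shelves. Grip it across its 22 mm width.
- level_end_a (a point): Centre of one end face of the level, 115 mm from its centre along its +x.
- level_end_b (a point): Centre of the other end face of the level, 115 mm from its centre along its -x.
- tile_1_center (a point): Centre of a loose stone tile piece 44 x 44 x 10 mm lying on the shelf at the trough's +x end, its near edge about 26 mm or more back from the mouth; leave it alone.
- tile_2_center (a point): Centre of a loose stone tile piece 44 x 36 x 10 mm beside the first on the same shelf; leave it alone.
- tile_3_center (a point): Centre of a loose stone tile piece 44 x 60 x 10 mm on the shelf at the trough's -x end; leave it alone.
There are look-alikes about, which are no part of the job. What is shaped like the part that bears level_center but yellow is not meant.

How it is judged:
By the outcome, as a careful person would: the job done as asked, in the order asked, and still so for the second after the job is handed in, while the arm keeps its last pose, push and grip.
It also fails if it takes over 42 s, if anything falls off the work surface, if the arm or the gripper's body presses on something with over 40 N, if the wrist force passes 120 N, or if a joint passes its speed limit or range.

## Working session

There is one attempt and no reset: what is moved stays moved. The work goes in short steps, Python scripts to look and compute and a tool call to move; the robot and the scene stay as the last step left them, time stands still between calls to the robot, and variables do not carry over. Pictures are saved under pics/ and viewed, at most 10 in all, crops included, and the job is handed in when it is done.

Besides the shell and the picture viewer there is one more tool, called after "Call:" as name(argument=value, ...) on one line, values as JSON. arm_command: Moves the arm, as the interface text tells. Its arguments: {"type":"object","properties":{"series":{"type":"array"},"grip":{"type":"number"},"squeeze":{"type":"number"}},"required":["series"]}

```bash
mkdir -p pics; ls
cat > h.py <<'E'
import numpy as np, cv2
from scipy.spatial.transform import Rotation as R
from workcell import robot
def ray(c,uv):
    f=240/np.tan(np.radians(c["vfov"])/2); P=np.array(c["pose"])
    d=P[:3,:3]@np.array([(uv[0]-c["cx"])/f,(uv[1]-c["cy"])/f,1]); return P[:3,3],d
def at_z(c,uv,z):
    o,d=ray(c,uv); return o+d*(z-o[2])/d[2]
def proj(c,p):
    f=240/np.tan(np.radians(c["vfov"])/2); P=np.array(c["pose"])
    q=P[:3,:3].T@(np.asarray(p)-P[:3,3]); return np.array([c["cx"]+f*q[0]/q[2],c["cy"]+f*q[1]/q[2]])
E
python3 - <<'E'
from h import *
s=robot.get_obs(); print({k:np.round(v,3) for k,v in s.items()})
for n in("top","side"):
    c=robot.capture(n); cv2.imwrite(f"pics/{n}0.png",c["frame"][:,:,::-1]); print(n,c["vfov"],c["cx"],c["cy"],np.round(c["pose"],3).tolist())
    for t in("trough","level_center","level_end_a","tile_1_center"):
        for r in robot.recognise(n,t): print(t,np.round([r["location"][1]*640,r["location"][0]*480,r["confidence"]],2))
E
```

```text
pics
{'t': np.float64(0.0), 'qpos': array([-1.495,  0.259,  1.536, -0.   ,  1.348, -0.203]), 'joint_vel': array([-0.001,  0.   ,  0.   , -0.003,  0.001, -0.001]), 'joint_efforts': array([-1.0000e-03, -4.3732e+01, -2.8400e+01,  7.2000e-02,  4.1000e-02,
       -0.0000e+00]), 'eef_pos': array([ 0.151, -0.528,  0.218]), 'orientation': array([-3.109, -0.436, -0.   ]), 'force': array([-0.119,  0.209, -0.107]), 'ft_torque': array([ 0.049,  0.049, -0.003]), 'finger_force': np.float64(0.0), 'finger_gap': np.float64(1.001)}
top 52.42640822143638 315.3682621536332 240.34119667265733 [[-0.02, -0.989, 0.146, 0.401], [-0.998, 0.028, 0.053, 0.011], [-0.056, -0.144, -0.988, 0.724], [0.0, 0.0, 0.0, 1.0]]
trough [401.6  193.78   0.83]
level_center [298.82 353.52   0.91]
level_center [395.39 181.58   0.6 ]
level_center [290.88 194.3    0.46]
level_end_a [301.38 358.61   0.69]
level_end_a [397.31 180.     0.65]
tile_1_center [296.32 144.38   0.65]
side 46.96785309010332 321.4830135216537 237.14575940331807 [[0.975, -0.161, 0.153, 0.383], [-0.222, -0.691, 0.688, -0.504], [-0.006, -0.705, -0.71, 0.625], [0.0, 0.0, 0.0, 1.0]]
trough [390.4  322.32   0.56]
level_center [206.72 262.51   0.98]
level_center [396.61 289.39   0.59]
level_end_a [206.78 262.7    0.9 ]
level_end_a [395.39 286.8    0.82]
tile_1_center [399.23 197.18   0.78]
```

View pics/top0.png

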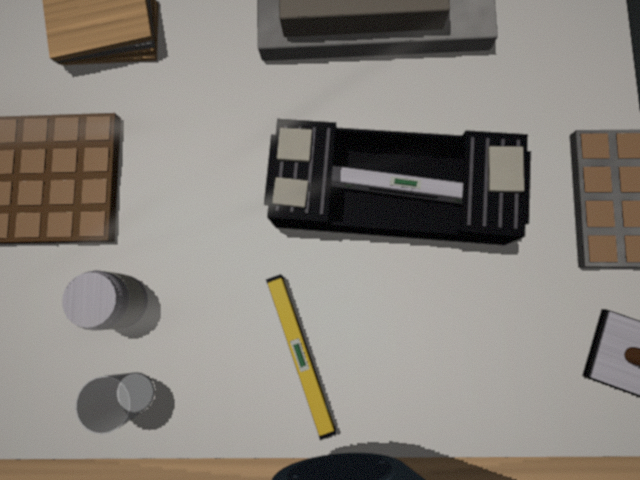

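View pics/side0.png

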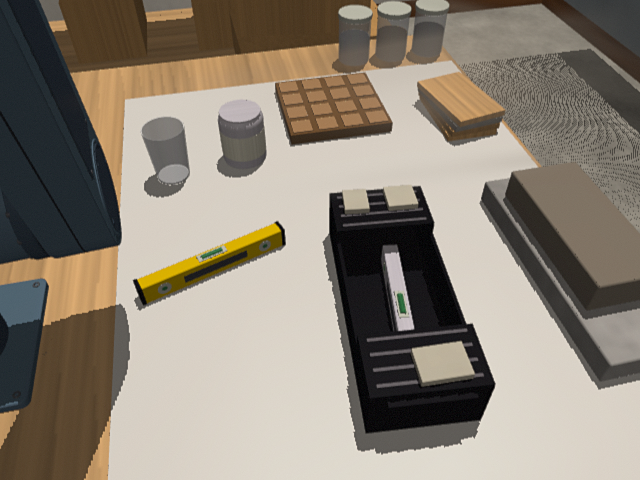

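The top view shows the silver level in the trough, with its vial at about (405,182). The two-tile shelf is on the left (world +y) and the one-tile shelf on the right. The yellow decoy lies outside, around (300,355). Next I'll enlarge both views to get the corner positions.

Run:
```python
import cv2,numpy as np
a=cv2.imread("pics/top0.png")[110:250,255:540]; a=cv2.resize(a,None,fx=2.8,fy=2.8,interpolation=cv2.INTER_CUBIC)
a=(255*(a/255.)**.5).astype('uint8')
cv2.imwrite("pics/top0z.png",a); print(a.shape)
```

```text
(392, 798, 3)
```

View pics/top0z.png

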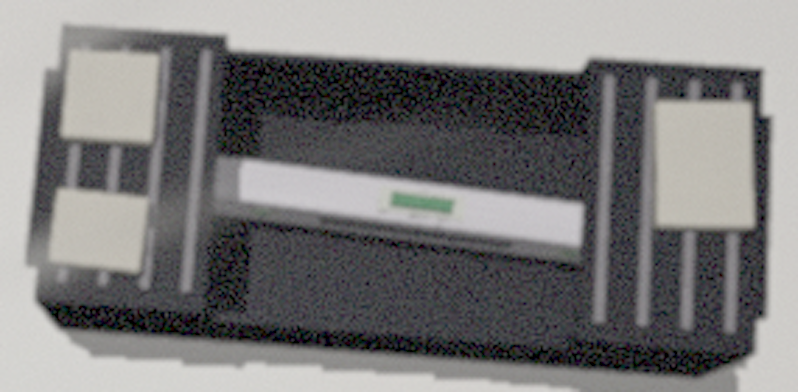

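```bash
cat >> h.py <<'E'
def tool(p,o): # world target TCP relative to current pose -> tool cm
    s=robot.get_obs(); Q=R.from_rotvec(s["orientation"]).as_matrix(); return Q.T@(np.asarray(p)-s["eef_pos"])*100
E
python3 - <<'E'
from h import *
from scipy.optimize import least_squares
c=robot.capture("top")
u=lambda x,y:np.array([x/2.8+255,y/2.8+110])
M=[((.17,-.07),(63,26)),((.0875,-.07),(226,38)),((-.0875,-.07),(589,60)),((-.17,-.07),(762,70)),((.17,.07),(37,300)),((-.17,.07),(755,348))]
W=np.array([at_z(c,u(*m[1]),.084)[:2] for m in M]); T=np.array([m[0] for m in M])
g=lambda p:T@np.array([[np.cos(p[2]),np.sin(p[2])],[-np.sin(p[2]),np.cos(p[2])]])+p[:2]
r=least_squares(lambda p:(g(p)-W).ravel(),[.45,-.1,1.57],loss='soft_l1',f_scale=.002); p=r.x
print("trough",p,np.round((g(p)-W)*1000,1).tolist())
L=lambda x,y:at_z(c,u(x,y),.040)[:2]
v=L(423,203); d1=L(240,160)-L(583,200); d2=L(240,200)-L(583,248)
mid=(L(240,160)+L(240,200))/2,(L(583,200)+L(583,248))/2
yl=np.arctan2(*(mid[0]-mid[1])[::-1])
print("vial",v,"yaw",yl,np.arctan2(*d1[::-1]),np.arctan2(*d2[::-1]),"mids",mid)
ct,st=np.cos(p[2]),np.sin(p[2]); 
print("level in trough",np.array([[ct,st],[-st,ct]])@(v-p[:2]),yl-p[2])
s=robot.get_obs();Q=R.from_rotvec(s["orientation"]).as_matrix();print(np.round(Q,3).tolist())
print("width",np.linalg.norm(L(240,160)-L(240,200)))
print("tool to above", tool([*v,.15],0))
E
```

```text
trough [ 0.5795603  -0.06662546  1.46569203] [[0.1, 1.0], [1.1, -0.6], [1.2, -0.2], [0.9, -1.2], [-1.4, 2.0], [-4.1, -0.6]]
vial [ 0.58233611 -0.08437678] yaw 1.4035437574209326 1.414194944628039 1.3928699725324725 mids (array([0.59781401, 0.00862339]), array([ 0.56864855, -0.16412732]))
level in trough [-0.01736216 -0.00462279] -0.06214827601034445
[[0.961, 0.275, -0.0], [0.275, -0.961, 0.0], [0.0, -0.0, -1.0]]
width 0.021288211964028487
tool to above [ 53.65995806 -30.86097919   6.86541658]
```

Call:
arm_command(series=[[[53.7,-30.9,3],-1.125],[[53.7,-30.9,3],-1.125],[[53.7,-30.9,3],-1.125],[[53.7,-30.9,3],-1.125],[[53.7,-30.9,3],-1.125],[[53.7,-30.9,3],-1.125],[[53.7,-30.9,3],-1.125],[[53.7,-30.9,3],-1.125],[[53.7,-30.9,3],-1.125],[[53.7,-30.9,3],-1.125]], grip=55)

```text
t: 1.8
eef_pos: [0.584, -0.0821, 0.1887]
orientation: [2.398, 2.029, 0.0]
force: [0.6, -1.3, -0.3]
finger_gap: 0.548
finger_force: 0.0
```

Call:
arm_command(series=[[[0,0,5],0],[[0,0,10],0],[[0,0,13],0],[[0,0,15.5],0],[[0,0,17],0],[[0,0,17.8],0],[[0,0,17.8],0]])

```text
t: 2.68
eef_pos: [0.5827, -0.084, 0.0107]
orientation: [2.399, 2.028, 0.0]
force: [0.1, 0.0, -0.7]
finger_gap: 0.549
finger_force: 0.0
```

Call:
arm_command(series=[[[0,0,0],0],[[0,0,0],0],[[0,0,0],0],[[0,0,0],0],[[0,0,0],0]], grip=0, squeeze=15)

```text
t: 3.3
eef_pos: [0.5829, -0.084, 0.0111]
orientation: [2.399, 2.028, 0.001]
force: [-0.5, 0.7, 3.8]
finger_gap: 0.235
finger_force: 15.0
```

Call:
arm_command(series=[[[0,0,-0.3],0],[[-0.5,0,-0.4],-0.03],[[-1.2,-0.2,-0.4],-0.062],[[-1.9,-0.3,-0.4],-0.062],[[-2.5,-0.3,-0.4],-0.062],[[-2.9,-0.3,-0.4],-0.062],[[-2.9,-0.3,-0.4],-0.062],[[-2.9,-0.3,-0.4],-0.062]])

```text
t: 4.3
eef_pos: [0.5748, -0.1119, 0.0146]
orientation: [-2.335, -2.102, -0.0]
force: [0.2, 0.2, -1.1]
finger_gap: 0.235
finger_force: 15.0
```

Run:
```python
from h import *
o=[]
for n,(a,b,x,y) in dict(top=(110,255,285,140),side=(170,310,200,270)).items():
    c=robot.capture(n); f=c["frame"][a:a+y,b:b+x,::-1]; o.append(cv2.resize((255*(f/255.)**.5).astype('uint8'),(400*x//y if n=="side" else 480,400 if n=="side" else 236)))
h=np.zeros((400,o[0].shape[1]+o[1].shape[1],3),np.uint8); h[:236,:480]=o[0]; h[:,480:]=o[1]
cv2.imwrite("pics/v1.png",h)
```

```text
(no output)
```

View pics/v1.png

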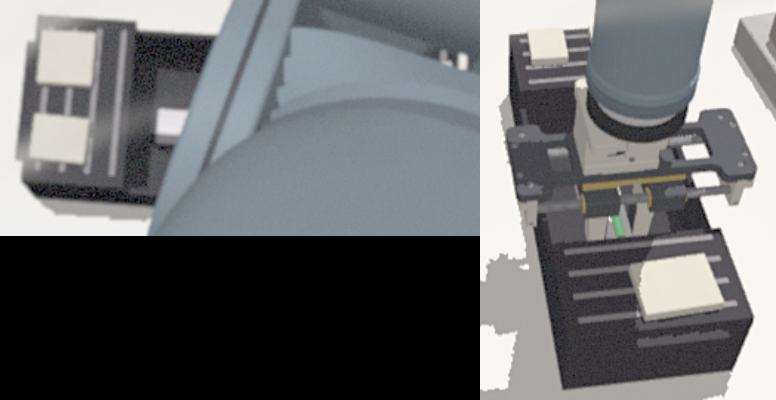

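Call:
arm_command(series=[[[0,0,-1],0],[[0,0,-2.2],0],[[0,0,-3.2],0],[[0,0,-3.6],0],[[0,0,-3.9],0],[[0,0,-4.2],0],[[0,0,-4.2],0]], squeeze=10)

```text
t: 5.28
eef_pos: [0.5746, -0.1118, 0.0565]
orientation: [-2.334, -2.101, 0.0]
force: [-0.5, 0.3, -2.1]
finger_gap: 0.241
finger_force: 10.0
```

Call:
arm_command(series=[[[0,0,-0.2],0],[[0,0,-0.4],0],[[0,0,-0.6],0],[[0,0,-0.8],0],[[0,0,-0.8],0]])

```text
t: 5.9
eef_pos: [0.5747, -0.112, 0.0648]
orientation: [-2.335, -2.102, 0.0]
force: [0.1, 0.5, -2.0]
finger_gap: 0.237
finger_force: 10.0
```

Run:
```python
from h import *
o=[]
for n,(a,b,x,y) in dict(top=(110,255,285,140),side=(130,310,200,270)).items():
    c=robot.capture(n); f=c["frame"][a:a+y,b:b+x,::-1]; o.append(cv2.resize((255*(f/255.)**.5).astype('uint8'),(440 if n=="side" else 360,594 if n=="side" else 177)))
h=np.zeros((594,800,3),np.uint8); h[:177,:360]=o[0]; h[:,360:]=o[1]
cv2.imwrite("pics/v2.png",h); print(robot.get_obs()["force"],robot.get_obs()["ft_torque"])
```

```text
[-0.39105601  0.49585061 -3.52353993] [ 0.08760433  0.00355718 -0.05417623]
```

View pics/v2.png

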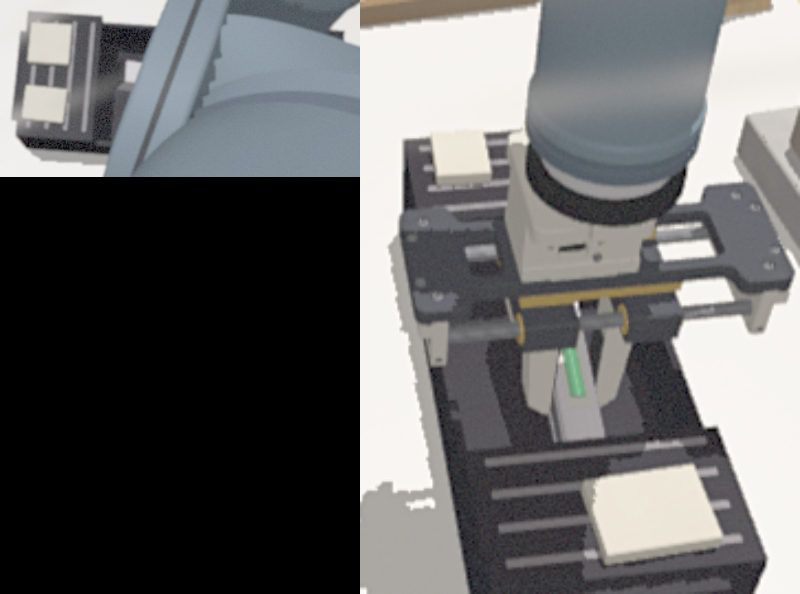

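```bash
cat >> h.py <<'E'
TR=np.array([.5796,-.0666]); TY=1.4657
def overlay(n,win,k,ths,g=.005,up=.005,yaw=None):
    c=robot.capture(n); a,b,y,x=win; f=c["frame"][a:a+y,b:b+x,::-1]
    im=cv2.resize((255*(f/255.)**.5).astype('uint8'),None,fx=k,fy=k,interpolation=cv2.INTER_CUBIC)
    s=robot.get_obs(); Q=R.from_rotvec(s["orientation"]).as_matrix(); P=s["eef_pos"]-Q[:,2]*.019; e=Q[:,0]; nz=np.array([0,0,1.])
    if e[1]*1<0: e=-e
    if yaw is not None: e=yaw
    w=np.cross(nz,e)
    for th,col in zip(ths,[(255,0,0),(0,200,0),(0,0,255)]):
        t=np.radians(th); ax=np.cos(t)*e+np.sin(t)*nz; nn=-np.sin(t)*e+np.cos(t)*nz; C=P-ax*g-nn*up
        q=lambda X,Y,Z:tuple(int(v) for v in ((proj(c,C+ax*X+w*Y+nn*Z)-[b,a])*k))
        for Y in(-.011,.011):
            cv2.line(im,q(-.115,Y,.017),q(.115,Y,.017),col,1)
            for X in(-.115,.115): cv2.line(im,q(X,Y,.017),q(X,Y,-.017),col,1)
        for X in(-.115,.115):
            for Z in(-.017,.017): cv2.line(im,q(X,-.011,Z),q(X,.011,Z),col,1)
    return im
def save(name,*ims):
    H=max(i.shape[0] for i in ims); o=[np.pad(i,((0,H-i.shape[0]),(0,0),(0,0))) for i in ims]; o=np.hstack(o); print(o.shape); cv2.imwrite("pics/"+name,o)
E
python3 - <<'E'
from h import *
save("v3.png",overlay("top",(130,310,65,80),5,(12,18,24)),overlay("side",(230,350,130,90),4.4,(12,18,24)))
E
```

```text
(572, 796, 3)
```

View pics/v3.png

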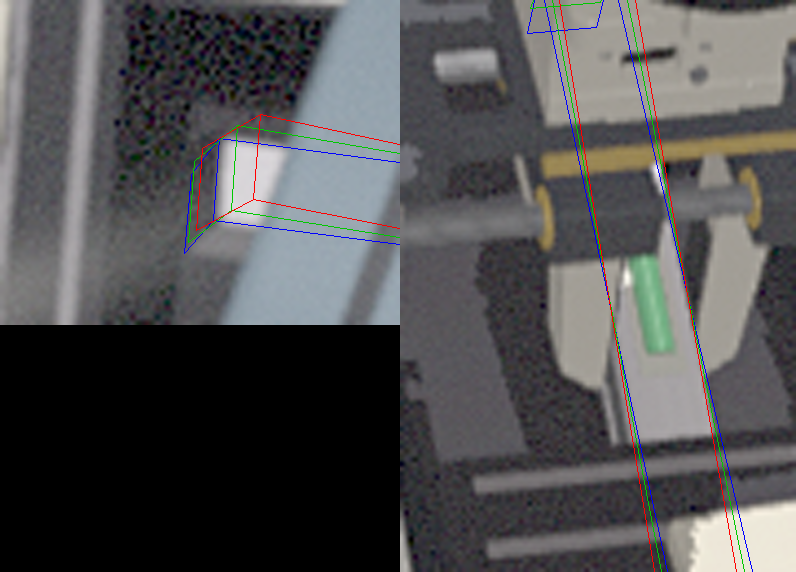

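```bash
cat > fit.py <<'E'
from h import *
from scipy.optimize import least_squares
def fit(obs,x0=(10,.005,.005,0)):
    cs={n:robot.capture(n) for n in {o[0] for o in obs}}
    s=robot.get_obs(); Q=R.from_rotvec(s["orientation"]).as_matrix(); P=s["eef_pos"]-Q[:,2]*.019; e=Q[:,0]; e=e if e[1]>0 else -e
    nz=np.array([0,0,1.]); w=np.cross(nz,e)
    def res(p):
        t=np.radians(p[0]); ax=np.cos(t)*e+np.sin(t)*nz; nn=-np.sin(t)*e+np.cos(t)*nz; C=P-ax*p[1]-nn*p[2]+w*p[3]
        r=[]
        for n,kind,uv,X in obs:
            if kind=="pt": r+=list(proj(cs[n],C+ax*X[0]+w*X[1]+nn*X[2])-uv)
            else:
                a=proj(cs[n],C+ax*-.1+w*X[0]+nn*X[1]); b=proj(cs[n],C+ax*.1+w*X[0]+nn*X[1]); d=(b-a)/np.linalg.norm(b-a)
                r.append(d[0]*(uv[1]-a[1])-d[1]*(uv[0]-a[0]))
        return np.array(r+[p[3]/.001, (p[2]-.005)/.004])
    r=least_squares(res,x0,x_scale=[5,.005,.005,.002]); return r.x,r.fun
E
python3 - <<'E'
from fit import *
S=lambda x,y:np.array([(x-400)/4.4+350,y/4.4+230]); T=lambda x,y:np.array([x/5+310,y/5+130])
# w = world cross(z,e): e~+y -> w~-x (image right in side = +x => Y=-.011 is right edge; top image up=+x => Y=-.011 top)
obs=[("side","ln",S(665,225),(-.011,.017)),("side","ln",S(718,430),(-.011,.017)),("side","ln",S(628,440),(.011,.017)),
("side","pt",S(658,352),(-.0157,0,.017)),("top","pt",T(222,137),(.115,-.011,.017)),("top","pt",T(222,224),(.115,.011,.017))]
x,f=fit(obs); print(np.round(x,4),np.round(f,2))
x,f=fit([o for i,o in enumerate(obs) if i!=3]); print(np.round(x,4),np.round(f,2))
E
```

```text
[1.37533e+01 3.80000e-03 2.10000e-03 1.70000e-03] [-0.87  0.71 -1.42  0.    1.23  0.08 -0.08 -1.21 -0.74  1.74 -0.73]
[1.39595e+01 5.70000e-03 7.20000e-03 7.00000e-04] [-0.64  1.   -1.29  0.63  0.41 -0.64 -0.37  0.72  0.55]
```

The overlay shows the level tipped about 14° (end a near top-view pixel (354,157)) and still held near its centre. I'll tip it a bit more.

Call:
arm_command(series=[[[0,0,-0.15],0],[[0,0,-0.3],0],[[0,0,-0.45],0],[[0,0,-0.6],0],[[0,0,-0.6],0]])

```text
t: 6.92
eef_pos: [0.5748, -0.112, 0.0708]
orientation: [2.335, 2.102, 0.0]
force: [-0.4, -0.2, -3.1]
finger_gap: 0.237
finger_force: 10.0
```

Run:
```python
from h import *
save("v4.png",overlay("top",(130,310,65,80),5,(14,19,24),.005,.005),overlay("side",(230,350,130,90),4.4,(14,19,24),.005,.005))
```

```text
(572, 796, 3)
```

View pics/v4.png

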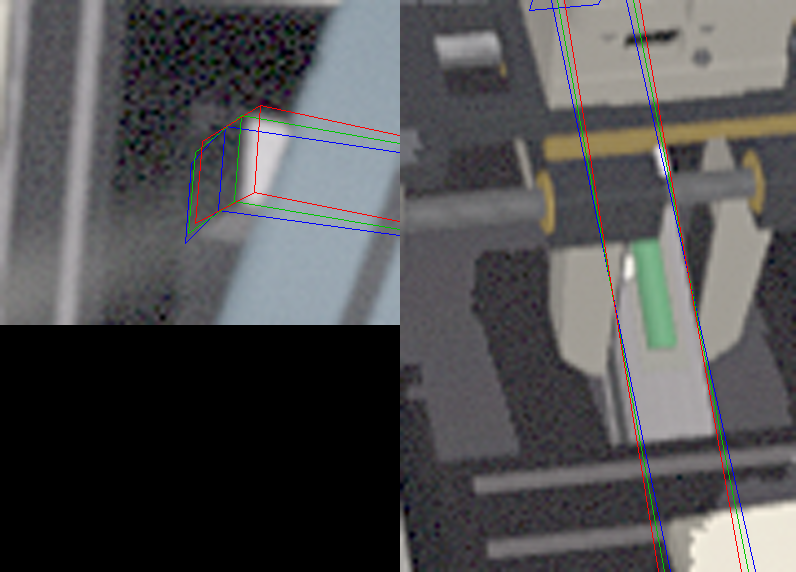

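Tilt is now about 22° (end a near top-view pixel (360,153)). I'll tighten the grip and draw it out along its own axis.

Call:
arm_command(series=[[[0,0,0],0],[[0,0,0],0],[[0.5,0,-0.1],0],[[1.5,0,-0.45],0],[[3,0,-1.0],0],[[4.5,0,-1.6],0],[[6,0,-2.2],0],[[7.5,0,-2.8],0],[[9,0,-3.35],0],[[9.5,0,-3.5],0]], squeeze=40)

```text
t: 8.28
eef_pos: [0.5851, -0.0163, 0.1062]
orientation: [2.333, 2.103, 0.001]
force: [-0.5, 0.1, -2.3]
finger_gap: 0.234
finger_force: 40.0
```

Call:
arm_command(series=[[[0,0,-3],0],[[0,0,-7],0],[[0,0,-11],0],[[-1.5,0,-12],0],[[-3,0,-12],0],[[-4.5,0,-12],0],[[-4.5,0,-12],0]])

```text
t: 9.15
eef_pos: [0.5791, -0.0639, 0.2238]
orientation: [-2.336, -2.097, 0.003]
force: [0.0, -0.7, -0.7]
finger_gap: 0.233
finger_force: 40.0
```

Run:
```python
from h import *
s=robot.get_obs(); ct,st=np.cos(TY),np.sin(TY); print(np.array([[ct,st],[-st,ct]])@(s["eef_pos"][:2]-TR),s["eef_pos"],s["qpos"],s["force"])
save("v5.png",overlay("side",(0,230,400,340),1.45,(18,22,26)))
```

```text
[0.00266455 0.00075925] [ 0.57912445 -0.0638705   0.2237832 ] [-3.01008874e-01  3.16122349e-01  1.44327208e+00 -2.70931131e-04
  1.38540186e+00 -1.93495185e-01] [ 0.00920637 -0.680286   -0.74237014]
(580, 493, 3)
```

View pics/v5.png

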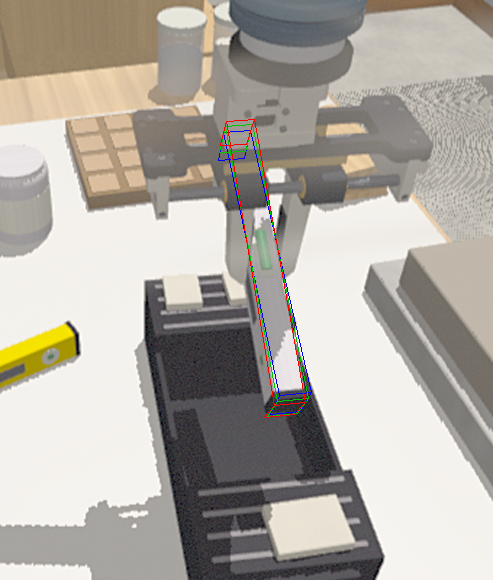

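The level is out of the trough, right way up and tilted about 22°, with its low end near pixel (290,400); the tiles haven't moved. I'll turn it crosswise, then press it against the long wall tops without letting go, so it pivots level.

Call:
arm_command(series=[[[-0.3,0,0],0.18],[[-0.3,0,0],0.36],[[-0.3,0,0],0.54],[[-0.3,0,0],0.72],[[-0.3,0,0],0.9],[[-0.3,0,0],1.08],[[-0.3,0,0],1.26],[[-0.3,0,0],1.42],[[-0.3,0,0],1.571],[[-0.3,0,0],1.571]])

```text
t: 10.45
eef_pos: [0.5795, -0.0648, 0.225]
orientation: [-3.137, 0.162, 0.002]
force: [-0.0, 0.5, -1.8]
finger_gap: 0.233
finger_force: 40.0
```

Call:
arm_command(series=[[[0,0,4],0],[[0,0,8],0],[[0,0,11],0],[[0,0,12],0],[[0,0,12],0]])

```text
t: 11.08
eef_pos: [0.5797, -0.0651, 0.1055]
orientation: [-3.137, 0.163, 0.001]
force: [0.2, 0.6, -0.4]
finger_gap: 0.234
finger_force: 40.0
```

Call:
arm_command(series=[[[0,0,0.4],0],[[0,0,0.8],0],[[0,0,1.2],0],[[0,0,1.6],0],[[0,0,2.0],0],[[0,0,2.4],0],[[0,0,2.6],0],[[0,0,2.8],0],[[0,0,3.0],0],[[0,0,3.0],0]], squeeze=10)

```text
t: 12.32
eef_pos: [0.5796, -0.0652, 0.0754]
orientation: [-3.137, 0.165, 0.001]
force: [0.5, -0.5, -1.5]
finger_gap: 0.236
finger_force: 10.0
```

Call:
arm_command(series=[[[0,0,0.2],0],[[0,0,0.4],0],[[0,0,0.6],0],[[0,0,0.7],0],[[0,0,0.7],0]])

```text
t: 12.95
eef_pos: [0.5804, -0.0654, 0.0705]
orientation: [3.137, -0.165, 0.003]
force: [-3.7, 0.8, 11.6]
finger_gap: 0.238
finger_force: 10.0
```

Call:
arm_command(series=[[[0,0,0.1],0],[[0,0,0.2],0],[[0,0,0.3],0],[[0,0,0.3],0]])

```text
t: 13.45
eef_pos: [0.5813, -0.0655, 0.068]
orientation: [3.137, -0.165, 0.006]
force: [-2.3, 0.9, 12.9]
finger_gap: 0.239
finger_force: 10.0
```

Run:
```python
from h import *
s=robot.get_obs(); Q=R.from_rotvec(s["orientation"]).as_matrix(); e=Q[:,0]; e=e if e[0]>0 else -e; print(e,s["force"])
save("v6.png",overlay("side",(120,300,200,260),3.0,(0,5,10),yaw=e))
```

```text
[ 0.99447061 -0.10493711  0.00405065] [-2.27962482  0.86041759 12.9321706 ]
(600, 780, 3)
```

View pics/v6.png

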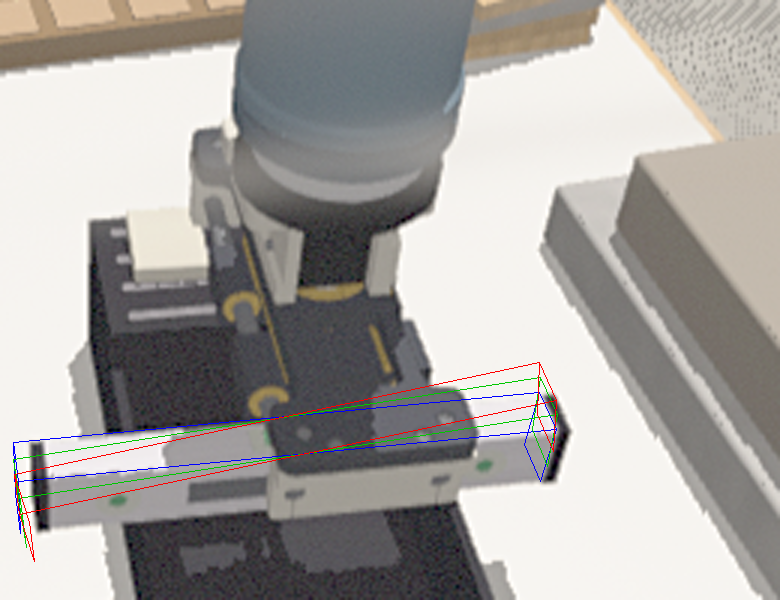

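The picture shows the level sitting flat across both long walls, still in the grip; its slope matches the 0° overlay. I'll tighten, lift and turn it back along the trough.

Call:
arm_command(series=[[[0,0,0],0],[[0,0,-0.1],0],[[0,0,-0.2],0],[[0,0,-0.2],0],[[0,0,-1.5],0],[[0,0,-4],0],[[0,0,-7],0],[[0,0,-10],0],[[0,0,-12.2],0],[[0,0,-12.2],0]], squeeze=45)

```text
t: 14.75
eef_pos: [0.5802, -0.0654, 0.1892]
orientation: [3.137, -0.165, 0.003]
force: [-0.5, -0.5, -2.1]
finger_gap: 0.23
finger_force: 45.0
```

Call:
arm_command(series=[[[0,0,0],-0.15],[[0,0,0],-0.32],[[0,0,0],-0.5],[[0,0,0],-0.68],[[0,0,0],-0.86],[[0,0,0],-1.04],[[0,0,0],-1.22],[[0,0,0],-1.4],[[0,0,0],-1.53],[[0,0,0],-1.571]])

```text
t: 16.0
eef_pos: [0.5784, -0.0649, 0.1857]
orientation: [-2.33, -2.102, 0.003]
force: [0.2, 0.3, -1.5]
finger_gap: 0.235
finger_force: 45.0
```

Call:
arm_command(series=[[[0,0,0],0],[[0,0,0],0],[[0,0,0],0],[[0,0,0],0]])

```text
t: 16.5
eef_pos: [0.5797, -0.0652, 0.1875]
orientation: [-2.335, -2.101, 0.0]
force: [-0.1, 0.3, -1.9]
finger_gap: 0.237
finger_force: 45.0
```

Run:
```python
from h import *
s=robot.get_obs(); print(s["eef_pos"],s["joint_vel"].round(3),s["force"])
save("v7.png",overlay("side",(60,290,400,270),1.5,(-4,0,4),g=-.002),overlay("top",(80,240,190,310),1.26,(-4,0,4),g=-.002))
```

```text
[ 0.57970504 -0.06524994  0.1875448 ] [ 0.     0.    -0.001  0.     0.001 -0.001] [-0.12992652  0.30416533 -1.92508945]
(600, 796, 3)
```

View pics/v7.png

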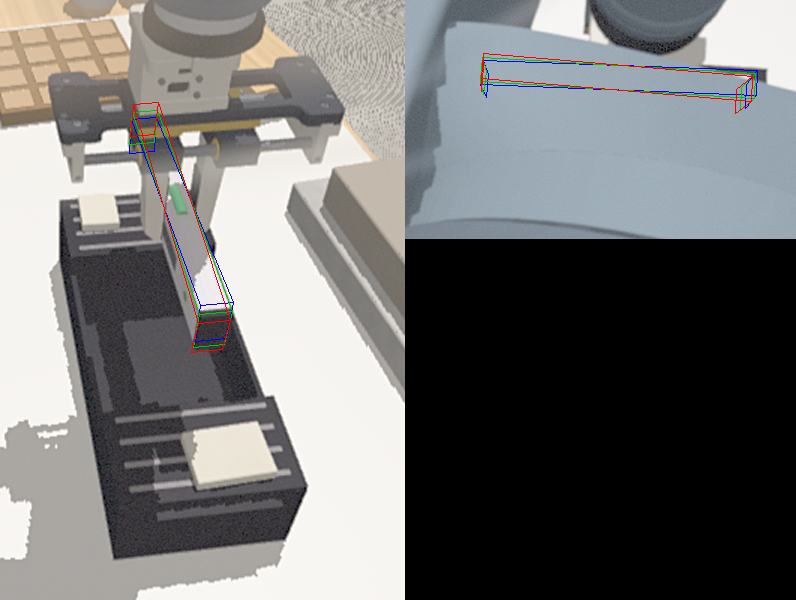

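The level is horizontal (it matches the 0° overlay), held over the middle of the trough and still; the tiles are in place. Handing in.

```bash
python3 -c "
from workcell import robot
print(robot.close_job())"
```

```text
the job is handed in; nothing more can be done
None
```

I drew the level out slantwise and handed the job in at about 17 s, with the level held still, horizontal and right way up over the middle of the trough, about 10 cm above the shelves. The tiles look unmoved in the last picture. I levelled it by pressing it onto the trough's long walls while it stayed in the grip. The verdict was not shown.

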